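Stand the storage tins in their trays, windows to the front

TASK

Put the three kitchen storage tins away: stand each one upright, lid up, on the floor of the tray of its own colour, square in the tray with its window facing the tray's low front. Set them down gently rather than dropping them, and do not knock over or shift the other kitchen things.

Things in the scene. Friction and masses are not known exactly. Their poses are not given: they have to be found in the camera images.
- yellow_tin: steel storage tin, yellow lid and band; body 52 deep (x), 48 wide (y), 80 mm tall (z), its lid 46 x 42, 12 mm higher; 0.18-0.35 kg. Origin: centre of the body, 40 mm from the bottom. z points from bottom to lid; front = the -x face, with a black-framed orange window. Starts lying on its back on the worktop, window up, origin 26 mm up, lid pointing anywhere but back at the robot.
- green_tin: steel storage tin, green lid and band; body 52 deep (x), 48 wide (y), 80 mm tall (z), its lid 46 x 42, 12 mm higher; 0.18-0.35 kg. Origin: centre of the body, 40 mm from the bottom. z points from bottom to lid; front = the -x face, with a black-framed orange window. Starts lying on its back on the worktop, window up, origin 26 mm up, lid pointing anywhere but back at the robot.
- blue_tin: steel storage tin, blue lid and band; body 52 deep (x), 48 wide (y), 80 mm tall (z), its lid 46 x 42, 12 mm higher; 0.18-0.35 kg. Origin: centre of the body, 40 mm from the bottom. z points from bottom to lid; front = the -x face, with a black-framed orange window. Starts upright on the worktop, origin 40 mm up, window turned away from the robot or sideways.
- yellow_tin_window (a point): middle of the window face of the yellow tin: 26 mm in front (-x) of the tin's origin
- green_tin_window (a point): middle of the window face of the green tin: 26 mm in front (-x) of the tin's origin
- blue_tin_window (a point): middle of the window face of the blue tin: 26 mm in front (-x) of the tin's origin
- yellow_tray: low yellow tray fixed to the worktop, 88 (x) by 84 mm (y) outside, 80 x 76 inside; floor top 4 mm above the origin; back and side walls 22 mm high, front wall 8 mm. Origin: centre of the underside; x points to the back, -x to the low front, which faces the robot within about 20 degrees; z up
- green_tray: low green tray fixed to the worktop, 88 (x) by 84 mm (y) outside, 80 x 76 inside; floor top 4 mm above the origin; back and side walls 22 mm high, front wall 8 mm. Origin: centre of the underside; x points to the back, -x to the low front, which faces the robot within about 20 degrees; z up
- blue_tray: low blue tray fixed to the worktop, 88 (x) by 84 mm (y) outside, 80 x 76 inside; floor top 4 mm above the origin; back and side walls 22 mm high, front wall 8 mm. Origin: centre of the underside; x points to the back, -x to the low front, which faces the robot within about 20 degrees; z up
- salt_shaker: loose white salt shaker, 42 mm across, 58 mm tall, standing between two of the tins; origin under its centre
- spice_jar: loose round spice jar with a red cap, 42 mm across, 58 mm tall, standing between two of the tins; origin under its centre
- mug: loose blue mug, 80 mm across, 90 mm tall, handle on its +y side; origin under its centre
- saucepan: loose steel saucepan, 150 mm across, 70 mm tall, black handle reaching 210 mm from its centre to -x and up to 85 mm high; origin under its centre
- grater: loose four-sided steel box grater, foot 80 x 105 mm, 187 mm tall with its black handle; origin under its centre
- mixing_bowl: loose white mixing bowl, 200 mm across, 75 mm tall; origin under its centre
Not all that is in view belongs to the job. What is shaped like the yellow_tin but purple or red is not meant. What is shaped like the green_tin but pink or red is not meant.

How it is judged:
At the end, for the whole second after the job is handed in: Each tin stands in the tray of its colour: origin within 20 mm of the tray's centre (seen from above) and less than 49 mm above the tray's underside, upright within 0.10 rad, window to the tray's low front and square to the tray within 0.26 rad, at rest (under 0.02 m/s) (horizontal distance between yellow_tin and yellow_tray below 0.02 m and z of yellow_tin in the frame of yellow_tray below 0.049 m and angle between each of yellow_tin, green_tin, blue_tin's own z axis and vertical below 0.1 rad and x of yellow_tin_window in the frame of yellow_tray below -0.005 m and angle between the x axis of yellow_tin and the x axis of yellow_tray, either way round below 0.26 rad and linear speed of each of yellow_tin, green_tin, blue_tin below 0.02 m/s and horizontal distance between green_tin and green_tray below 0.02 m and z of green_tin in the frame of green_tray below 0.049 m and x of green_tin_window in the frame of green_tray below -0.005 m and angle between the x axis of green_tin and the x axis of green_tray, either way round below 0.26 rad and horizontal distance between blue_tin and blue_tray below 0.02 m and z of blue_tin in the frame of blue_tray below 0.049 m and x of blue_tin_window in the frame of blue_tray below -0.005 m and angle between the x axis of blue_tin and the x axis of blue_tray, either way round below 0.26 rad); the robot touches nothing.
It fails at once if one of the other kitchen things is moved more than 30 mm (distance of any of salt_shaker, spice_jar, mug, saucepan, grater, mixing_bowl from where it was at the start of the episode above 0.03 m).
It fails at once if one of them is knocked over (tilted more than 0.5 rad) (angle between any of salt_shaker, spice_jar, mug, saucepan, grater, mixing_bowl's own z axis and vertical above 0.5 rad).
It fails at once if a tin is dropped into or slammed against a tray (over 90 N) (contact force between any of yellow_tin, green_tin, blue_tin and yellow_tray above 90 N or contact force between any of yellow_tin, green_tin, blue_tin and green_tray above 90 N or contact force between any of yellow_tin, green_tin, blue_tin and blue_tray above 90 N).
It also fails if it takes over 72 s, if anything falls off the work surface, if the arm or the gripper's body presses on something with over 40 N, if the wrist force passes 120 N, or if a joint passes its speed limit or range.

ROBOT

A 6-joint arm with a two-finger parallel gripper is mounted at the origin on the work surface. World frame = base frame: x ahead of the robot, y to its left, z up, the work surface at z = 0. Lengths are in m, angles in rad, forces in N, time in s.
With the tool pointing down it reaches from about 0.3 to 0.775 m from the base axis. Payload 14.6 kg.
Tool frame: the origin (TCP) lies on the centre line of the jaws, within the pads' length; the fingertips stand 19 mm ahead of it and the grasp point (between the pads) is the TCP; z points along the fingers, y is the line along which they close (so a half turn about z gives the same grasp; the last joint's range is limited). The gripper opens to 85 mm and grips with 20 to 120 N. Pads are 22 mm wide; open, the fingers measure 114 mm over their backs; the gripper's body (76 mm by 85 mm) begins 54 mm behind the grasp point. The pads swing forward as they close: fully open they stand 13 mm farther back than shut.
Start: joints at [1.25, 0.3, 1.521, -0, 1.321, -0.067], TCP at [0.138, 0.532, 0.25] pointing down, gripper open.
Joint ranges: [-3.03, 3.03], [-0.79, 2.21], [0.23, 2.52], [-1.04, 4.18], [0, 3.07], [-2.55, 2.55]. Speed limits (rad/s): [2.22, 2.22, 2.57, 3.14, 3.14, 3.14].

INTERFACE

Orientations are given as a unit quaternion [w, x, y, z].
In Python, from rig import ctrl gives the robot as it stands. The module is installed in compiled form; this text tells all that it offers.
- The arm moves only by the tool jog_arm, never from a script. Its argument "moves" is a list of rows, each a list of 2 entries, a list of its own where there are three numbers: the shift along the world's x, y, z normalised to -1 to 1, where 1 is 0.2 m, then the turn, a rotation vector about the world's x, y, z normalised to -1 to 1, where 1 is 90 degrees. A call has 1 to 8 rows; each row is the pose to reach, as a shift and turn from the pose commanded when the call began; what a row does not reach only later rows make up. A row lasts 1/12 s, in which the tool goes at most 41.7 mm and 7.16 degrees, less where a joint would pass 70% of its speed; a pose out of reach is approached as far as the arm can. A call with a number of a shift or a turn outside -1 to 1 is refused whole. A call with a gripper value outside its range is refused whole. "grip" is the opening, from 0 (shut) to 1 (fully open), set as the call begins (left out, the last holds). The fingers move at their own pace and stop on an object; "grip_force" is the grip in N (left out, the last holds). Time passes only in rows, so rows that repeat a pose let the fingers close. It gives the time, the measured TCP pose, the force, the opening and the grip force at its end, in the units of the state.
- ctrl.state(): the state, without advancing time (a new reading comes with each control period).
- ctrl.read_camera(name): name is "scene" or "top" or "wrist"; returns the picture (400x640x3 uint8, red, green, blue); there is no depth.
- ctrl.camera_model(name): a dict with "fx", "fy", "cx", "cy" (pixels), "dist_coeffs" ([k1, k2, p1, p2, k3] as OpenCV has them; the pictures are not rectified), "R" (3x3) and "t" (3): a world point X has camera coordinates R X + t. Camera axes: x right, y down, z forward; pixel columns grow to the right and rows downward; lengths in m; the calibration is good to about 2 mm. A picture is of the moment at which its call begins: read the wrist's pose just before it. camera_model takes no time and is no camera call; for the wrist camera it gives the pose at the moment of the call.
- ctrl.sign_off(): hands the job in; it is judged then, once.
The state is a dict: "clock": time; "joints": joint angles; "qd": joint speeds; "effort": joint torques, N m; "ee_pos": TCP position; "eef_rot": TCP orientation; "wrist_force": force on the tool from outside, world axes, zero at the start; "moment": the same for the moment, N m; "width": finger opening in m; "gripper_force": force on a finger pad.
Only numpy, scipy, OpenCV 4.12 (cv2) and the standard library are available. Lean on these libraries where they do the work, as an engineer would, in place of code of your own. Each camera call takes 0.05 s, during which the arm holds its last target. There are 200 camera calls.

## Working session

There is one attempt and no reset: what is moved stays moved. The work goes in short steps, Python scripts to look and compute and a tool call to move; the robot and the scene stay as the last step left them, time stands still between calls to the robot, and variables do not carry over. Pictures are saved under pics/ and viewed, at most 13 in all, crops included, and the job is handed in when it is done.

Besides the shell and the picture viewer there is one more tool, called after ">>>" as name(argument=value, ...), one argument or row to a line, values as JSON. jog_arm: Moves the arm, as the interface text tells. Its arguments: {"type":"object","properties":{"moves":{"type":"array","items":{"type":"array"}},"grip":{"type":"number"},"grip_force":{"type":"number"}},"required":["moves"]}

```bash
mkdir -p pics; python3 - <<'E'
from rig import ctrl
import cv2
s=ctrl.state();print(s)
for n in("top","scene"):
    im=ctrl.read_camera(n);cv2.imwrite(f"pics/{n}0.png",im[:,:,::-1]);
    m=ctrl.camera_model(n);print(n,m)
E
```

```text
{'clock': 0.0, 'joints': array([ 1.25041596e+00,  3.00483943e-01,  1.52159405e+00, -4.27310164e-05,
        1.32072132e+00, -6.66189125e-02]), 'qd': array([ 1.14340448e-04, -7.41694672e-04,  8.57751053e-04, -1.51057267e-04,
        8.13089121e-05,  1.04462449e-03]), 'effort': array([-6.24570912e-04, -5.43505669e+01, -3.61797130e+01, -1.11024658e-04,
        3.99946526e-03, -1.13520679e-05]), 'ee_pos': array([0.13802785, 0.53217009, 0.24970878]), 'eef_rot': array([-9.57054184e-05,  1.26535285e-01,  9.91961923e-01, -5.96049679e-04]), 'wrist_force': array([-1.30854376,  0.93673041, -0.26825728]), 'moment': array([-0.07980149,  0.00023362,  0.01096408]), 'gripper_force': 0.0, 'width': 0.08529556681872896}
top {'fx': 370.3319034494275, 'fy': 370.3319034494275, 'cx': 316.6047181667387, 'cy': 192.77091943099526, 'dist_coeffs': array([-0.07439576,  0.        ,  0.        ,  0.        ,  0.        ]), 'R': array([[ 0.06008693, -0.99819221,  0.00136597],
       [-0.97813896, -0.05915262, -0.19936181],
       [ 0.19908221,  0.01064293, -0.979925  ]]), 't': array([-0.02235579,  0.46123266,  1.14344453])}
scene {'fx': 381.3438255503857, 'fy': 381.3438255503857, 'cx': 319.207663467768, 'cy': 201.95380345777212, 'dist_coeffs': array([-0.01816411,  0.        ,  0.        ,  0.        ,  0.        ]), 'R': array([[ 0.1957756 ,  0.98043812, -0.02032247],
       [ 0.6970801 , -0.15371043, -0.70032309],
       [-0.68974723,  0.12293978, -0.71353666]]), 't': array([-0.07421071, -0.26793821,  1.47741923])}
```

View pics/top0.png

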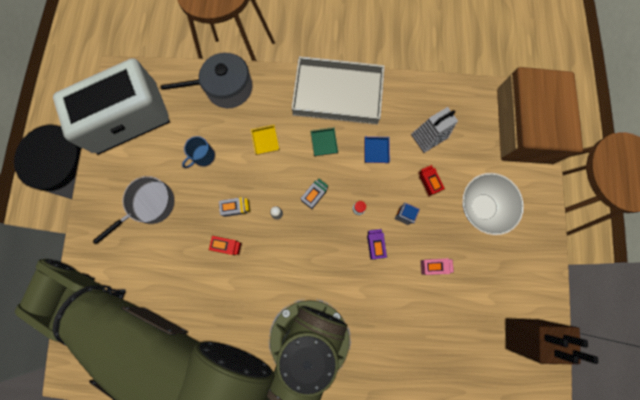

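View pics/scene0.png

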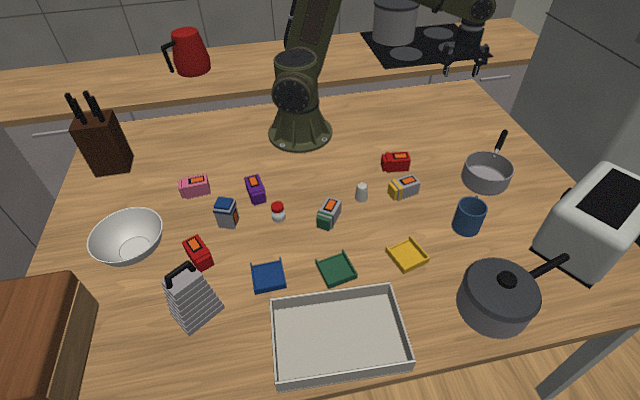

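Top view: the yellow tin is at (234,207); similar-shaped things nearby are red (225,245) and purple (377,245). The green tin is at (314,193), with pink (437,267) and red (432,181) as its look-alikes. The blue tin is at (408,213). Trays are yellow (265,140), green (324,142) and blue (376,150). I'll check these in one enlarged crop.

```bash
python3 - <<'E'
import cv2
a=cv2.imread("pics/top0.png")[120:225,210:430]
b=cv2.resize(a,None,fx=3.6,fy=3.6,interpolation=cv2.INTER_CUBIC)
cv2.imwrite("pics/c1.png",b)
a=cv2.imread("pics/scene0.png")[165:300,200:440]
b=cv2.resize(a,None,fx=3.3,fy=3.3,interpolation=cv2.INTER_CUBIC)
cv2.imwrite("pics/c2.png",b)
E
```

```text
(no output)
```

View pics/c1.png

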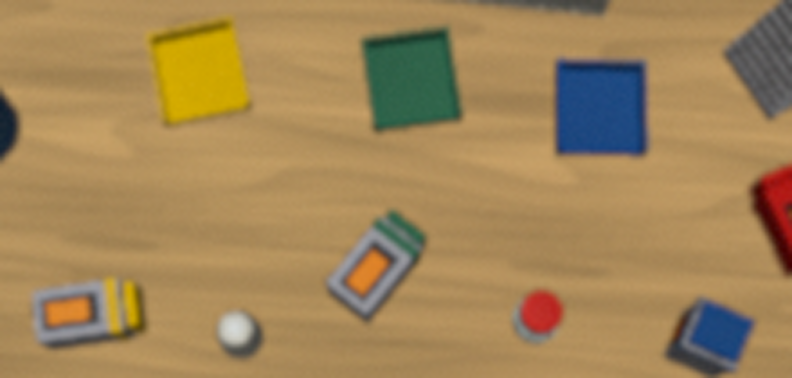

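View pics/c2.png

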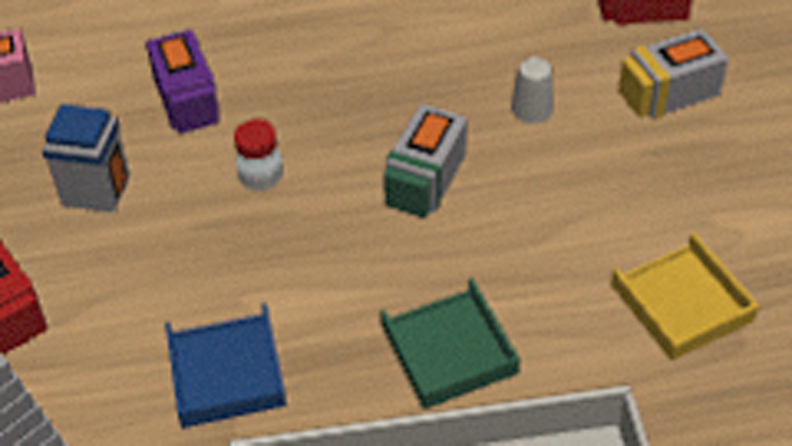

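```bash
cat > h.py <<'E'
import numpy as np, cv2
from scipy.optimize import least_squares
from scipy.spatial.transform import Rotation as Ro
def proj(m,X):
    r,_=cv2.Rodrigues(np.array(m["R"]));K=np.array([[m["fx"],0,m["cx"]],[0,m["fy"],m["cy"]],[0,0,1]])
    return cv2.projectPoints(np.array(X,float),r,np.array(m["t"]),K,np.array(m["dist_coeffs"]))[0][:,0]
def box(hx,hy,z0,z1):
    return np.array([[sx*hx,sy*hy,z] for z in(z0,z1) for sx,sy in((1,1),(1,-1),(-1,-1),(-1,1))])
E_=[(0,1),(1,2),(2,3),(3,0),(4,5),(5,6),(6,7),(7,4),(0,4),(1,5),(2,6),(3,7)]
# planar body frames: lying tin: +X = towards lid, origin body centre on table
LY=box(.040,.024,0,.052); LYL=box(.006,.021,.003,.049)+[.046,0,0]
UP=box(.026,.024,0,.080); UPL=box(.023,.021,.080,.092); TR=box(.044,.042,0,.022)
def place(B,p):
    c,s=np.cos(p[2]),np.sin(p[2]);return np.c_[B[:,0]*c-B[:,1]*s+p[0],B[:,0]*s+B[:,1]*c+p[1],B[:,2]]
def fit(m,P,uv,p0):
    f=least_squares(lambda p:(proj(m,place(P,p))-uv).ravel(),p0);return f.x,np.sqrt(np.mean(f.fun**2))
def draw(im,m,B,p,col=(255,0,255),s=1,o=(0,0)):
    q=(proj(m,place(B,p))-np.array(o)+.5)*s-.5
    for a,b in E_: cv2.line(im,tuple(int(v) for v in q[a].round()),tuple(int(v) for v in q[b].round()),col,1,cv2.LINE_AA)
E
cat > a.py <<'E'
from h import *
from rig import ctrl
m=ctrl.camera_model("top")
c=lambda L:(np.array(L,float)+.5)/3.6-.5+[210,120]
# top corners order: (+,+) (+,-) (-,-) (-,+)
D={'yt':(TR[4:],c([(150,36),(231,20),(249,105),(167,125)]),[.6,.15,0]),
'gt':(TR[4:],c([(362,42),(448,28),(461,119),(376,130)]),[.6,0,0]),
'bt':(TR[4:],c([(557,62),(646,62),(646,155),(557,155)]),[.6,-.2,0]),
'y':(LY[4:],c([(119,279),(126,331),(41,338),(34,292)])[[0,1,2,3]],[.45,.25,-1.5]),
'g':(LY[4:],c([(382,221),(421,253),(367,318),(329,284)]),[.45,0,-.6]),
'b':(UPL[4:],c([(735,368),(690,340),(703,300),(753,322)]),[.45,-.25,-1.9]),
}
P={}
for k,(B,uv,p0) in D.items():
    p,r=fit(m,B,uv,p0);P[k]=p;print(k,p.round(4),np.hypot(p[0],p[1]).round(3),'rms px',r.round(2))
np.save("P.npy",P)
im1=cv2.resize(cv2.imread("pics/top0.png")[120:225,210:430],None,fx=3.6,fy=3.6,interpolation=cv2.INTER_CUBIC)
im2=cv2.resize(cv2.imread("pics/scene0.png")[165:300,200:440],None,fx=3.3,fy=3.3,interpolation=cv2.INTER_CUBIC)
for k,p in P.items():
    for B in ([TR] if 't' in k else [UP,UPL] if k=='b' else [LY,LYL]):
        draw(im1,m,B,p,s=3.6,o=(210,120)); draw(im2,ctrl.camera_model("scene"),B,p,s=3.3,o=(200,165))
out=np.vstack([im1,im2[:, :792]]);out=cv2.resize(out,None,fx=.72,fy=.72,interpolation=cv2.INTER_AREA)
print(out.shape);cv2.imwrite("pics/ov1.png",out)
E
python3 a.py
```

```text
yt [0.6404 0.1915 0.2821] 0.668 rms px 0.61
gt [ 0.6441 -0.0087  0.2053] 0.644 rms px 0.38
bt [ 0.6269 -0.1877  0.0429] 0.654 rms px 0.41
y [ 0.4023  0.2725 -1.3746] 0.486 rms px 0.71
g [ 0.4551  0.0142 -0.6334] 0.455 rms px 0.65
b [ 0.4097 -0.2841 -3.5266] 0.499 rms px 0.94
(593, 570, 3)
```

View pics/ov1.png

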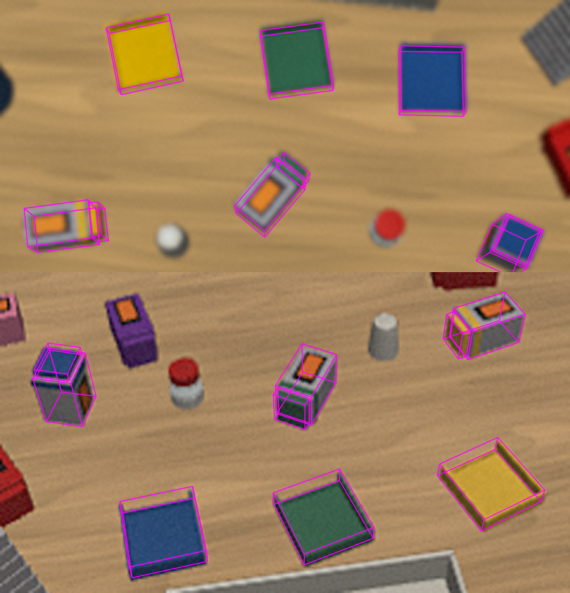

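The overlay confirms both tins and all trays: fits are within 1 px and match the second camera. The blue lid was fitted a quarter turn off because its window faces +y, so I'll refit with the right corner order and plan the moves.

```bash
python3 - <<'E'
from h import *
from rig import ctrl
m=ctrl.camera_model("top");c=lambda L:(np.array(L,float)+.5)/3.6-.5+[210,120]
P=np.load("P.npy",allow_pickle=True).item()
P['b'],r=fit(m,UPL[4:],c([(753,322),(735,368),(690,340),(703,300)]),[.41,-.28,-1.9]);print(P['b'],r)
np.save("P.npy",P)
# salt & jar tops (z .058)
s=least_squares(lambda p:np.ravel(proj(m,[[p[0],p[1],.055],[p[2],p[3],.055]])-c([(237,328),(541,312)])),[.45,.1,.45,-.1]).x;print('salt,jar',s.round(3))
E
cat > plan.py <<'E'
# plan: goal TCP pose -> shift/turn numbers in jog units, from the state now
from h import *
from rig import ctrl
def quat2R(q): return Ro.from_quat([q[1],q[2],q[3],q[0]])
def tool(zdir,ydir):
    z=np.array(zdir,float);z/=np.linalg.norm(z);y=np.array(ydir,float);y-=z*(y@z);y/=np.linalg.norm(y)
    return np.c_[np.cross(y,z),y,z]
def down(yaw): return tool([0,0,-1],[np.cos(yaw),np.sin(yaw),0])
def delta(pos,Rg,s=None,p0=None,R0=None):
    if R0 is None: s=ctrl.state();p0=s["ee_pos"];R0=quat2R(s["eef_rot"])
    rv=(Ro.from_matrix(Rg)*R0.inv()).as_rotvec()
    return (np.array(pos)-p0)/.2,rv/(np.pi/2)
E
python3 - <<'E'
from plan import *
P=np.load("P.npy",allow_pickle=True).item();b=P['b']
for k in(0,np.pi): print(delta([b[0],b[1],.25],down(b[2]+np.pi/2+k)))
E
```

```text
[ 0.40966977 -0.28412224 -1.95782885] 0.583084082012543
salt,jar [ 0.394  0.132  0.425 -0.134]
(array([ 1.35814150e+00, -4.08160346e+00,  1.20077916e-03]), array([ 3.06206033e-04, -6.91370508e-04, -1.08485280e+00]))
(array([ 1.35814150e+00, -4.08160346e+00,  1.20077916e-03]), array([6.66635913e-04, 2.95251151e-04, 9.15147000e-01]))
```

>>> jog_arm(
  moves=[
    [[1, -1, 0], [0, 0, -0.5]],
    [[1, -1, 0], [0, 0, -0.5]],
    [[1, -1, 0], [0, 0, -0.5]],
    [[1, -1, 0], [0, 0, -0.5]],
    [[1, -1, 0], [0, 0, -0.5]],
    [[1, -1, 0], [0, 0, -0.5]],
    [[1, -1, 0], [0, 0, -0.5]],
    [[1, -1, 0], [0, 0, -0.5]],
  ],
  grip=1,
)

```text
clock: 0.77
ee_pos: [0.3411, 0.329, 0.2501]
eef_rot: [0.0, 0.5, 0.866, -0.0]
wrist_force: [-0.0, 1.5, 0.6]
width: 0.0851
gripper_force: 0.0
```

>>> jog_arm(
  moves=[
    [[0.36, -1, 0], [0, 0, -0.585]],
    [[0.36, -1, 0], [0, 0, -0.585]],
    [[0.36, -1, 0], [0, 0, -0.585]],
    [[0.36, -1, 0], [0, 0, -0.585]],
    [[0.36, -1, 0], [0, 0, -0.585]],
    [[0.36, -1, 0], [0, 0, -0.585]],
    [[0.36, -1, 0], [0, 0, -0.585]],
    [[0.36, -1, 0], [0, 0, -0.585]],
  ],
)

```text
clock: 1.43
ee_pos: [0.4102, 0.1318, 0.2501]
eef_rot: [-0.0, 0.832, 0.554, -0.0]
wrist_force: [-0.8, -0.4, -0.1]
width: 0.0853
gripper_force: 0.0
```

>>> jog_arm(
  moves=[
    [[0, -1, 0], [0, 0, 0]],
    [[0, -1, 0], [0, 0, 0]],
    [[0, -1, 0], [0, 0, 0]],
    [[0, -1, 0], [0, 0, 0]],
    [[0, -1, 0], [0, 0, 0]],
    [[0, -1, 0], [0, 0, 0]],
  ],
)

```text
clock: 1.93
ee_pos: [0.4098, -0.0716, 0.2501]
eef_rot: [0.0, 0.831, 0.556, -0.0]
wrist_force: [1.1, 0.1, 0.2]
width: 0.0854
gripper_force: 0.0
```

>>> jog_arm(
  moves=[
    [[0, -1, 0], [0, 0, 0]],
    [[0, -1, 0], [0, 0, 0]],
    [[0, -1, 0], [0, 0, 0]],
    [[0, -1, 0], [0, 0, 0]],
    [[0, -1, 0], [0, 0, 0]],
    [[0, -1, 0], [0, 0, 0]],
    [[0, -1, 0], [0, 0, 0]],
  ],
)

```text
clock: 2.52
ee_pos: [0.41, -0.2682, 0.2496]
eef_rot: [-0.001, 0.83, 0.557, -0.0]
wrist_force: [0.5, 0.3, 0.6]
width: 0.0854
gripper_force: 0.0
```

```bash
python3 - <<'E'
from plan import *
P=np.load("P.npy",allow_pickle=True).item();b=P['b']
m=ctrl.camera_model("wrist");im=ctrl.read_camera("wrist")[:,:,::-1].copy();s=ctrl.state()
print(s["clock"],s["ee_pos"],s["joints"].round(4))
print(delta([b[0],b[1],.067],down(b[2]+np.pi/2)))
for B in(UP,UPL): draw(im,m,B,b)
cv2.imwrite("pics/w1.png",im)
E
```

```text
2.5667 [ 0.41010601 -0.26722968  0.24978588] [-6.5250e-01  1.6580e-01  1.6874e+00  2.0000e-04  1.2896e+00 -2.6480e-01]
(array([-0.00218123, -0.08446283, -0.91392942]), array([-0.00058446, -0.00053541,  0.00040419]))
```

View pics/w1.png

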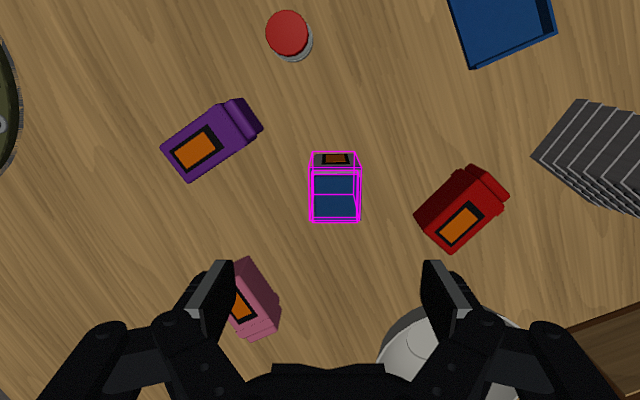

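>>> jog_arm(
  moves=[
    [[0, -0.085, 0], [0, 0, 0]],
    [[0, -0.085, -0.3], [0, 0, 0]],
    [[0, -0.085, -0.5], [0, 0, 0]],
    [[0, -0.085, -0.7], [0, 0, 0]],
    [[0, -0.085, -0.85], [0, 0, 0]],
    [[0, -0.085, -0.915], [0, 0, 0]],
    [[0, -0.085, -0.915], [0, 0, 0]],
    [[0, -0.085, -0.915], [0, 0, 0]],
  ],
)

```text
clock: 3.23
ee_pos: [0.4105, -0.2836, 0.0676]
eef_rot: [-0.0, 0.83, 0.558, -0.0]
wrist_force: [1.3, 0.6, 1.5]
width: 0.0855
gripper_force: 0.0
```

>>> jog_arm(
  moves=[
    [[0, 0, 0], [0, 0, 0]],
    [[0, 0, 0], [0, 0, 0]],
    [[0, 0, 0], [0, 0, 0]],
    [[0, 0, 0], [0, 0, 0]],
    [[0, 0, 0], [0, 0, 0]],
    [[0, 0, 0], [0, 0, 0]],
  ],
  grip=0,
  grip_force=60,
)

```text
clock: 3.73
ee_pos: [0.4108, -0.285, 0.0689]
eef_rot: [0.001, 0.83, 0.558, 0.0]
wrist_force: [-0.7, 2.4, 9.5]
width: 0.0471
gripper_force: 60.5
```

>>> jog_arm(
  moves=[
    [[0, 0, 0], [0, 0, 0]],
    [[0, 0, 0], [0, 0, 0]],
    [[0, 0, 0.2], [0, 0, 0]],
    [[0, 0, 0.4], [0, 0, 0]],
    [[0, 0, 0.6], [0, 0, 0]],
    [[0, 0, 0.6], [0, 0, 0]],
  ],
)

```text
clock: 4.23
ee_pos: [0.412, -0.2862, 0.1952]
eef_rot: [0.006, 0.83, 0.558, 0.002]
wrist_force: [1.4, -1.3, -1.1]
width: 0.047
gripper_force: 64.6
```

```bash
python3 - <<'E'
from plan import *
P=np.load("P.npy",allow_pickle=True).item();t=P['bt']
s=ctrl.state();print(s["joints"].round(4),s["width"])
R=down(t[2]+np.pi/2)
print(delta([t[0],t[1],.187],R))
E
```

```text
[-0.68    0.2416  1.7296  0.      1.1586 -0.2927] 0.047034677790786836
(array([ 1.07436342,  0.49220368, -0.04104658]), array([-0.00281856,  0.00846175,  1.27390186]))
```

>>> jog_arm(
  moves=[
    [[0.55, 0.25, 0], [0, 0, 0.63]],
    [[0.55, 0.25, 0], [0, 0, 0.63]],
    [[0.55, 0.25, 0], [0, 0, 0.63]],
    [[0.55, 0.25, 0], [0, 0, 0.63]],
    [[0.55, 0.25, 0], [0, 0, 0.63]],
    [[0.55, 0.25, 0], [0, 0, 0.63]],
    [[0.55, 0.25, 0], [0, 0, 0.63]],
    [[0.55, 0.25, 0], [0, 0, 0.63]],
  ],
)

```text
clock: 4.9
ee_pos: [0.52, -0.2344, 0.187]
eef_rot: [-0.0, 0.463, 0.887, -0.0]
wrist_force: [0.2, 0.0, -3.4]
width: 0.0473
gripper_force: 64.4
```

>>> jog_arm(
  moves=[
    [[0.52, 0.24, 0], [0, 0, 0.644]],
    [[0.52, 0.24, 0], [0, 0, 0.644]],
    [[0.52, 0.24, 0], [0, 0, 0.644]],
    [[0.52, 0.24, 0], [0, 0, 0.644]],
    [[0.52, 0.24, 0], [0, 0, 0.644]],
    [[0.52, 0.24, 0], [0, 0, 0.644]],
    [[0.52, 0.24, 0], [0, 0, 0.644]],
    [[0.52, 0.24, 0], [0, 0, 0.644]],
  ],
)

```text
clock: 5.57
ee_pos: [0.6239, -0.1865, 0.1869]
eef_rot: [-0.0, -0.019, 1.0, 0.0]
wrist_force: [-0.4, -1.0, -2.7]
width: 0.0473
gripper_force: 64.5
```

>>> jog_arm(
  moves=[
    [[0, 0, 0], [0, 0, 0]],
    [[0, 0, -0.2], [0, 0, 0]],
    [[0, 0, -0.2], [0, 0, 0]],
  ],
)

```text
clock: 5.82
ee_pos: [0.6218, -0.1859, 0.1411]
eef_rot: [-0.004, -0.014, 1.0, 0.001]
wrist_force: [-1.6, 0.6, -5.5]
width: 0.0469
gripper_force: 64.5
```

```bash
python3 - <<'E'
from plan import *
P=np.load("P.npy",allow_pickle=True).item();t=P['bt']
s=ctrl.state();print(s["joints"].round(4),s["width"])
R=down(t[2]+np.pi/2)
print(delta([t[0],t[1],.073],R))
E
```

```text
[-0.3469  0.6216  1.3171 -0.      1.2114 -1.9447] 0.04692442908205129
(array([ 0.0256204 , -0.00917589, -0.34058564]), array([-0.00179709, -0.00513673,  0.01011645]))
```

>>> jog_arm(
  moves=[
    [[0.01, -0.01, -0.1], [0, 0, 0]],
    [[0.01, -0.01, -0.2], [0, 0, 0]],
    [[0.01, -0.01, -0.27], [0, 0, 0]],
    [[0.01, -0.01, -0.31], [0, 0, 0]],
    [[0.01, -0.01, -0.33], [0, 0, 0]],
    [[0.01, -0.01, -0.345], [0, 0, 0]],
    [[0.01, -0.01, -0.36], [0, 0, 0]],
    [[0.01, -0.01, -0.365], [0, 0, 0]],
  ],
)

```text
clock: 6.48
ee_pos: [0.6263, -0.1887, 0.0747]
eef_rot: [0.0, -0.016, 1.0, -0.0]
wrist_force: [-0.3, 0.8, -2.8]
width: 0.0472
gripper_force: 64.8
```

>>> jog_arm(
  moves=[
    [[0, 0, -0.005], [0, 0, 0]],
    [[0, 0, -0.01], [0, 0, 0]],
    [[0, 0, -0.015], [0, 0, 0]],
    [[0, 0, -0.015], [0, 0, 0]],
  ],
)

```text
clock: 6.82
ee_pos: [0.6265, -0.1887, 0.073]
eef_rot: [0.001, -0.016, 1.0, -0.0]
wrist_force: [-4.4, 2.0, 8.3]
width: 0.0471
gripper_force: 66.0
```

>>> jog_arm(
  moves=[
    [[0, 0, 0], [0, 0, 0]],
    [[0, 0, 0], [0, 0, 0]],
    [[0, 0, 0], [0, 0, 0]],
    [[0, 0, 0], [0, 0, 0]],
    [[0, 0, 0], [0, 0, 0]],
    [[0, 0, 0], [0, 0, 0]],
  ],
  grip=1,
)

```text
clock: 7.32
ee_pos: [0.6261, -0.1886, 0.0712]
eef_rot: [-0.0, -0.016, 1.0, 0.0]
wrist_force: [0.2, -0.6, 0.3]
width: 0.0854
gripper_force: 0.0
```

>>> jog_arm(
  moves=[
    [[0, 0, 0.05], [0, 0, 0]],
    [[0, 0, 0.2], [0, 0, 0]],
    [[0, 0, 0.4], [0, 0, 0]],
    [[0, 0, 0.6], [0, 0, 0]],
    [[0, 0, 0.8], [0, 0, 0]],
    [[0, 0, 0.9], [0, 0, 0]],
    [[0, 0, 0.9], [0, 0, 0]],
  ],
)

```text
clock: 7.9
ee_pos: [0.6272, -0.189, 0.2583]
eef_rot: [0.004, -0.016, 1.0, -0.002]
wrist_force: [0.4, 0.5, -0.2]
width: 0.0858
gripper_force: 0.0
```

```bash
python3 - <<'E'
# FK fit (planar arm, q4~0): joints -> TCP r,z
import numpy as np
from scipy.optimize import least_squares
from rig import ctrl
s=ctrl.state();print(s["clock"],s["ee_pos"],s["joints"].round(4))
D=[([1.25041596,.30048394,1.52159405,-.00004,1.32072],[.13802785,.53217,.2497088]),
([-.6525,.1658,1.6874,0,1.2896],[.410106,-.26723,.249786]),
(s["joints"],s["ee_pos"]),
([-.68,.2416,1.7296,0,1.1586],[.627-.627+.412,-.2862,.1952])]
def fk(p,q):
    h,L1,L2,L3,a=p;A=q[1];B=A+q[2];C=B+q[4]
    return np.array([L1*np.sin(A)+L2*np.sin(B)+a*np.cos(B)+L3*np.sin(C),h+L1*np.cos(A)+L2*np.cos(B)-a*np.sin(B)+L3*np.cos(C)])
f=least_squares(lambda p:np.ravel([fk(p,q)-[np.hypot(x[0],x[1]),x[2]] for q,x in D[:3]]),[.3,.4,.4,.2,0])
print(f.x,f.fun, f.cost)
E
```

```text
7.9 [ 0.62717696 -0.18901418  0.25831068] [-0.3486  0.5301  1.1809 -0.      1.4211 -1.9509]
[0.26467419 0.42494696 0.44649924 0.27814454 0.03273605] [-2.18189764e-08 -4.55717507e-07  2.31137725e-08  3.63306629e-07
 -8.28674684e-10  9.22592182e-08] 1.7459645864479544e-13
```

```bash
cat > arm.py <<'E'
from plan import *
LP=dict(h=.2647,L1=.425,L2=.4465,L3=.278,a=.0327)
lo=np.array([-3.03,-.79,.23,-1.04,0,-2.55]);hi=np.array([3.03,2.21,2.52,4.18,3.07,2.55])
def fk(q,L=LP,sg=1):
    r=lambda ax,t:Ro.from_euler(ax,t)
    R1=r('z',q[0])*r('y',q[1]);R2=R1*r('y',q[2]);R3=R2*r('z',sg*q[3])*r('y',q[4])
    p=np.array([0,0,L['h']])+R1.apply([0,0,L['L1']])+R2.apply([L['a'],0,L['L2']])+R3.apply([0,0,L['L3']])
    return p,(R3*r('z',sg*0+q[5]+np.pi/2)).as_matrix()
def ik(p,R,q0):
    def f(q):
        P,M=fk(q);return np.r_[(P-p)*5,(Ro.from_matrix(M)*Ro.from_matrix(R).inv()).as_rotvec()]
    s=least_squares(f,np.clip(q0,lo+1e-3,hi-1e-3),bounds=(lo,hi));return s.x,np.linalg.norm(s.fun)
A=np.radians(30)
def pick(p,h=.030,off=.014,sg=1,a=A):
    L=np.array([np.cos(p[2]),np.sin(p[2]),0]);y=np.cross(L,[0,0,-1.])
    return np.r_[p[:2]+off*L[:2],h],tool(np.cos(a)*np.array([0,0,-1.])-np.sin(a)*L,sg*y)
def put(t,h=.030,off=.014,sg=1,lift=0,a=A):
    x=np.array([np.cos(t[2]),np.sin(t[2]),0]);y=np.cross([0,0,1.],x)
    return np.r_[t[:2]-(h-.026)*x[:2],.044+off+lift],tool(np.cos(a)*x-np.sin(a)*np.array([0,0,1.]),sg*y)
E
python3 - <<'E'
from arm import *
s=ctrl.state();print(fk(s["joints"])[0]-s["ee_pos"],np.abs(fk(s["joints"])[1]-quat2R(s["eef_rot"]).as_matrix()).max())
P=np.load("P.npy",allow_pickle=True).item();rng=np.random.default_rng(0)
for k in'yg':
  for sg in(1,-1):
    for nm,(p,R) in(('pick',pick(P[k],sg=sg)),('put',put(P[k+'t'],sg=sg,lift=.02))):
      S=set()
      for i in range(40):
        q,e=ik(p,R,rng.uniform(lo,hi))
        if e<1e-4:S.add(tuple(q.round(2)))
      print(k,sg,nm,S)
E
```

```text
[-0.01151195 -0.03475988  0.00025179] 3.3480163086352377e-16
y 1 pick {(np.float64(0.28), np.float64(0.48), np.float64(1.99), np.float64(0.78), np.float64(0.79), np.float64(-0.51))}
y 1 put {(np.float64(0.3), np.float64(0.58), np.float64(2.05), np.float64(3.16), np.float64(0.53), np.float64(1.56))}
y -1 pick set()
y -1 put {(np.float64(0.3), np.float64(0.58), np.float64(2.05), np.float64(3.16), np.float64(0.53), np.float64(-1.58))}
g 1 pick {(np.float64(-0.13), np.float64(0.69), np.float64(1.6), np.float64(0.25), np.float64(1.32), np.float64(-1.19))}
g 1 put {(np.float64(-0.14), np.float64(0.56), np.float64(2.09), np.float64(2.59), np.float64(0.6), np.float64(1.86))}
g -1 pick {(np.float64(-0.13), np.float64(0.69), np.float64(1.6), np.float64(0.25), np.float64(1.32), np.float64(1.95))}
g -1 put {(np.float64(-0.14), np.float64(0.56), np.float64(2.09), np.float64(2.59), np.float64(0.6), np.float64(-1.28))}
```

```bash
cat >> arm.py <<'E'
D_=.0366
def _fit():
    Dt=[([1.25041596,.30048394,1.52159405,0,1.32072],[.13802785,.53217,.2497088]),([-.6525,.1658,1.6874,0,1.2896],[.410106,-.26723,.249786]),
    ([-.3486,.5301,1.1809,0,1.4211],[.62717696,-.18901418,.25831068])]
    def f(p):
        o=[]
        for q,x in Dt:
            A,B=q[1],q[1]+q[2];r=np.sqrt(x[0]**2+x[1]**2-D_**2)
            o+=[p[1]*np.sin(A)+p[2]*np.sin(B)+p[3]*np.cos(B)-r,p[0]+p[1]*np.cos(A)+p[2]*np.cos(B)-p[3]*np.sin(B)-x[2]]
        return np.r_[o,(p[3]-.0)*1e-3]
    return least_squares(f,[0,.4,.4,0]).x
_p=_fit();L3_=.28;LP.update(h=_p[0]+L3_,L1=_p[1],L2=_p[2],a=_p[3],L3=L3_)
_fk=fk
def fk(q,L=LP,sg=1):
    p,R=_fk(q,L,sg);return p+Ro.from_euler('z',q[0]).apply([0,D_,0]),R
def way(q0,q1,n,p0=None,R0=None):
    "joint-linear path: jog numbers per waypoint, each from the one before"
    P0,R0_=fk(q0)
    for i in range(1,n+1):
        P1,R1=fk(q0+(q1-q0)*i/n);rv=(Ro.from_matrix(R1)*Ro.from_matrix(R0_).inv()).as_rotvec()
        print(((P1-P0)/.2).round(3),(rv/(np.pi/2)).round(3),'| pos',P1.round(3),'ang',np.degrees(np.linalg.norm(rv)).round(0));P0,R0_=P1,R1
E
python3 - <<'E'
from arm import *
print(LP);s=ctrl.state();q0=s["joints"];print(fk(q0)[0]-s["ee_pos"])
P=np.load("P.npy",allow_pickle=True).item()
p,R=pick(P['y']);qp,e=ik(p,R,[.5,.48,1.99,.78,.79,-.51]);print(qp.round(3),e)
p2=p+[0,0,.17];qa,e=ik(p2,R,qp);print(qa.round(3),e,p2);way(q0,qa,4)
p,R=put(P['yt'],lift=.02);q,e=ik(p,R,[.3,.58,2.05,3.1,.53,1.5]);print('put',q.round(3),e)
E
```

```text
{'h': np.float64(0.29415755317999387), 'L1': np.float64(0.4240090111742371), 'L2': np.float64(0.4522255535057784), 'L3': 0.28, 'a': np.float64(0.058930881059356184)}
[ 2.41815818e-03 -8.80443545e-04  8.06895010e-05]
[ 0.192  0.52   1.946  0.744  0.831 -0.56 ] 2.065145392259286e-14
[ 0.192  0.187  1.883  0.581  1.145 -0.269] 4.004264207496159e-13 [0.40502057 0.25877348 0.2       ]
[-0.103  0.679 -0.095] [ 0.094  0.006 -0.201] | pos [ 0.609 -0.054  0.239] ang 20.0
[-0.239  0.62  -0.077] [ 0.09   0.057 -0.21 ] | pos [0.561 0.07  0.224] ang 21.0
[-0.35   0.529 -0.063] [ 0.075  0.105 -0.214] | pos [0.491 0.176 0.211] ang 22.0
[-0.431  0.415 -0.056] [ 0.051  0.146 -0.213] | pos [0.405 0.259 0.2  ] ang 24.0
put [0.209 0.619 2.001 3.015 0.528 1.643] 1.1549066430801903e-09
```

>>> jog_arm(
  moves=[
    [[-0.1, 0.68, 0], [0.094, 0.006, -0.2]],
    [[-0.1, 0.68, 0], [0.094, 0.006, -0.2]],
    [[-0.1, 0.68, 0], [0.094, 0.006, -0.2]],
    [[-0.1, 0.68, 0], [0.094, 0.006, -0.2]],
  ],
)

```text
clock: 8.23
ee_pos: [0.6051, -0.0487, 0.2513]
eef_rot: [-0.004, 0.143, 0.987, 0.075]
wrist_force: [0.1, -0.9, 0.8]
width: 0.0854
gripper_force: 0.0
```

>>> jog_arm(
  moves=[
    [[-0.24, 0.62, 0], [0.09, 0.057, -0.21]],
    [[-0.24, 0.62, 0], [0.09, 0.057, -0.21]],
    [[-0.24, 0.62, 0], [0.09, 0.057, -0.21]],
    [[-0.24, 0.62, 0], [0.09, 0.057, -0.21]],
  ],
)

```text
clock: 8.57
ee_pos: [0.5561, 0.0751, 0.2513]
eef_rot: [-0.047, 0.305, 0.941, 0.137]
wrist_force: [0.2, -0.4, 0.6]
width: 0.0855
gripper_force: 0.0
```

>>> jog_arm(
  moves=[
    [[-0.35, 0.53, 0], [0.075, 0.105, -0.214]],
    [[-0.35, 0.53, 0], [0.075, 0.105, -0.214]],
    [[-0.35, 0.53, 0], [0.075, 0.105, -0.214]],
    [[-0.35, 0.53, 0], [0.075, 0.105, -0.214]],
  ],
)

```text
clock: 8.9
ee_pos: [0.4852, 0.1806, 0.2512]
eef_rot: [-0.119, 0.465, 0.861, 0.171]
wrist_force: [-0.0, -0.9, 0.4]
width: 0.0855
gripper_force: 0.0
```

>>> jog_arm(
  moves=[
    [[-0.43, 0.415, -0.05], [0.05, 0.146, -0.213]],
    [[-0.43, 0.415, -0.05], [0.05, 0.146, -0.213]],
    [[-0.43, 0.415, -0.05], [0.05, 0.146, -0.213]],
    [[-0.43, 0.415, -0.05], [0.05, 0.146, -0.213]],
    [[-0.43, 0.415, -0.05], [0.05, 0.146, -0.213]],
    [[-0.43, 0.415, -0.05], [0.05, 0.146, -0.213]],
  ],
)

```text
clock: 9.4
ee_pos: [0.4026, 0.26, 0.2415]
eef_rot: [-0.201, 0.61, 0.748, 0.168]
wrist_force: [0.8, -0.3, -0.5]
width: 0.0853
gripper_force: 0.0
```

```bash
python3 - <<'E'
from arm import *
P=np.load("P.npy",allow_pickle=True).item()
m=ctrl.camera_model("wrist");im=ctrl.read_camera("wrist")[:,:,::-1].copy()
s=ctrl.state();q=s["joints"];print(s["clock"],s["ee_pos"],q.round(3),s["width"]);print(fk(q)[0]-s["ee_pos"],np.abs(fk(q)[1]-quat2R(s["eef_rot"]).as_matrix()).max())
p,R=pick(P['y']);print(delta(p+[0,0,.1],R),delta(p,R))
for B in(LY,LYL): draw(im,m,B,P['y'])
cv2.imwrite("pics/w2.png",im)
E
```

```text
9.45 [0.40290079 0.25982452 0.24149944] [ 0.253  0.115  1.842  0.57   1.208 -0.161] 0.08501699575546343
[-0.00750063  0.02631197  0.00752521] 2.220446049250313e-16
(array([ 0.01059892, -0.00525524, -0.5574972 ]), array([-0.00482959,  0.0028417 , -0.00175966])) (array([ 0.01059892, -0.00525524, -1.0574972 ]), array([-0.00482959,  0.0028417 , -0.00175966]))
```

View pics/w2.png

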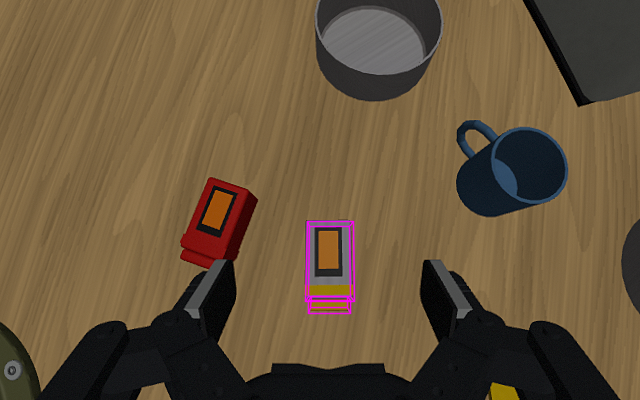

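>>> jog_arm(
  moves=[
    [[0.01, -0.005, -0.2], [0, 0, 0]],
    [[0.01, -0.005, -0.4], [0, 0, 0]],
    [[0.01, -0.005, -0.6], [0, 0, 0]],
    [[0.01, -0.005, -0.75], [0, 0, 0]],
    [[0.01, -0.005, -0.85], [0, 0, 0]],
    [[0.01, -0.005, -0.95], [0, 0, 0]],
    [[0.01, -0.005, -1], [0, 0, 0]],
  ],
)

```text
clock: 10.03
ee_pos: [0.4041, 0.2585, 0.039]
eef_rot: [-0.202, 0.611, 0.747, 0.167]
wrist_force: [-0.2, -0.1, -0.4]
width: 0.0855
gripper_force: 0.0
```

>>> jog_arm(
  moves=[
    [[0, 0, -0.025], [0, 0, 0]],
    [[0, 0, -0.05], [0, 0, 0]],
    [[0, 0, -0.05], [0, 0, 0]],
  ],
)

```text
clock: 10.28
ee_pos: [0.4045, 0.2592, 0.0313]
eef_rot: [-0.202, 0.611, 0.747, 0.168]
wrist_force: [0.2, 0.2, -0.2]
width: 0.0855
gripper_force: 0.0
```

>>> jog_arm(
  moves=[
    [[0, 0, 0], [0, 0, 0]],
    [[0, 0, 0], [0, 0, 0]],
    [[0, 0, 0], [0, 0, 0]],
    [[0, 0, 0], [0, 0, 0]],
    [[0, 0, 0], [0, 0, 0]],
    [[0, 0, 0], [0, 0, 0]],
    [[0, 0, 0], [0, 0, 0]],
  ],
  grip=0,
  grip_force=80,
)

```text
clock: 10.87
ee_pos: [0.4046, 0.2594, 0.0322]
eef_rot: [-0.202, 0.611, 0.747, 0.168]
wrist_force: [-0.6, -3.5, 6.9]
width: 0.0474
gripper_force: 82.0
```

>>> jog_arm(
  moves=[
    [[0, 0, 0.1], [0, 0, 0]],
    [[0, 0, 0.3], [0, 0, 0]],
    [[0, 0, 0.5], [0, 0, 0]],
    [[0, 0, 0.7], [0, 0, 0]],
    [[0, 0, 0.9], [0, 0, 0]],
    [[0, 0, 1], [0, 0, 0]],
    [[0, 0, 1], [0, 0, 0]],
  ],
)

```text
clock: 11.45
ee_pos: [0.4052, 0.2597, 0.236]
eef_rot: [-0.2, 0.611, 0.747, 0.171]
wrist_force: [0.2, 0.6, -2.9]
width: 0.0471
gripper_force: 83.5
```

```bash
sed -i 's/L3_=.28;/L3_=.226;/' arm.py; python3 - <<'E'
from arm import *
P=np.load("P.npy",allow_pickle=True).item()
s=ctrl.state();q=s["joints"];print(s["ee_pos"],q.round(3),s["width"]);print(fk(q)[0]-s["ee_pos"])
p,R=put(P['yt'],lift=.06);qe,e=ik(p,R,[.3,.58,2.05,3.0,.53,1.5]);print('put',qe.round(3),e,p);way(q,qe,6)
E
```

```text
[0.40517372 0.25967627 0.23602692] [ 0.251  0.123  1.847  0.575  1.193 -0.172] 0.047051430369142576
[-0.00260714 -0.00056502  0.00014508]
put [0.216 0.52  1.894 2.961 0.324 1.709] 3.346011410448948e-10 [0.63660225 0.19040009 0.118     ]
[0.199 0.281 0.062] [ 0.191  0.159 -0.323] | pos [0.442 0.315 0.249] ang 37.0
[0.277 0.115 0.066] [ 0.197  0.218 -0.313] | pos [0.498 0.338 0.262] ang 39.0
[ 0.301 -0.056 -0.007] [ 0.218  0.253 -0.295] | pos [0.558 0.327 0.261] ang 40.0
[ 0.254 -0.189 -0.126] [ 0.246  0.263 -0.281] | pos [0.609 0.289 0.235] ang 41.0
[ 0.142 -0.254 -0.25 ] [ 0.272  0.252 -0.28 ] | pos [0.637 0.238 0.185] ang 42.0
[-0.003 -0.24  -0.337] [ 0.288  0.229 -0.293] | pos [0.637 0.19  0.118] ang 42.0
```

>>> jog_arm(
  moves=[
    [[0.2, 0.05, 0.15], [0.191, 0.159, -0.323]],
    [[0.2, 0.05, 0.15], [0.191, 0.159, -0.323]],
    [[0.2, 0.05, 0.15], [0.191, 0.159, -0.323]],
    [[0.2, 0.05, 0.15], [0.191, 0.159, -0.323]],
    [[0.2, 0.05, 0.15], [0.191, 0.159, -0.323]],
    [[0.2, 0.05, 0.15], [0.191, 0.159, -0.323]],
  ],
)

```text
clock: 11.95
ee_pos: [0.4432, 0.2687, 0.2589]
eef_rot: [-0.333, 0.759, 0.503, 0.243]
wrist_force: [-1.0, 1.3, -3.5]
width: 0.047
gripper_force: 84.2
```

>>> jog_arm(
  moves=[
    [[0.2, 0, 0.05], [0.197, 0.218, -0.313]],
    [[0.2, 0, 0.05], [0.197, 0.218, -0.313]],
    [[0.2, 0, 0.05], [0.197, 0.218, -0.313]],
    [[0.2, 0, 0.05], [0.197, 0.218, -0.313]],
    [[0.2, 0, 0.05], [0.197, 0.218, -0.313]],
    [[0.2, 0, 0.05], [0.197, 0.218, -0.313]],
  ],
)

```text
clock: 12.45
ee_pos: [0.4834, 0.2693, 0.2696]
eef_rot: [-0.454, 0.828, 0.2, 0.259]
wrist_force: [-0.6, -0.7, -3.3]
width: 0.0471
gripper_force: 84.7
```

>>> jog_arm(
  moves=[
    [[0.25, -0.05, 0], [0.218, 0.253, -0.295]],
    [[0.25, -0.05, 0], [0.218, 0.253, -0.295]],
    [[0.25, -0.05, 0], [0.218, 0.253, -0.295]],
    [[0.25, -0.05, 0], [0.218, 0.253, -0.295]],
    [[0.25, -0.05, 0], [0.218, 0.253, -0.295]],
    [[0.25, -0.05, 0], [0.218, 0.253, -0.295]],
  ],
)

```text
clock: 12.95
ee_pos: [0.5335, 0.2596, 0.2697]
eef_rot: [-0.545, 0.798, -0.132, 0.219]
wrist_force: [0.5, -0.2, -3.5]
width: 0.0471
gripper_force: 84.7
```

```bash
python3 - <<'E'
from arm import *
P=np.load("P.npy",allow_pickle=True).item()
s=ctrl.state();q=s["joints"];print(s["ee_pos"],q.round(3),s["width"]);print(fk(q)[0]-s["ee_pos"])
p,R=put(P['yt'],lift=.12);qe,e=ik(p,R,[.3,.58,2.05,3.0,.53,1.5]);print('put',qe.round(3),e,p);way(q,qe,3)
E
```

```text
[0.53351676 0.25961004 0.26973689] [0.093 0.212 1.987 1.68  0.875 0.789] 0.0471356548919392
[-0.00669506 -0.00047105  0.00134713]
put [0.216 0.396 1.887 2.845 0.197 1.829] 7.054705143323903e-11 [0.63660225 0.19040009 0.178     ]
[ 0.329 -0.106 -0.019] [ 0.244  0.237 -0.291] | pos [0.593 0.238 0.267] ang 40.0
[ 0.191 -0.148 -0.165] [ 0.283  0.244 -0.276] | pos [0.631 0.208 0.234] ang 42.0
[ 0.029 -0.09  -0.281] [ 0.303  0.241 -0.275] | pos [0.637 0.19  0.178] ang 43.0
```

>>> jog_arm(
  moves=[
    [[0.33, -0.1, 0], [0.244, 0.237, -0.291]],
    [[0.33, -0.1, 0], [0.244, 0.237, -0.291]],
    [[0.33, -0.1, 0], [0.244, 0.237, -0.291]],
    [[0.33, -0.1, 0], [0.244, 0.237, -0.291]],
    [[0.33, -0.1, 0], [0.244, 0.237, -0.291]],
    [[0.33, -0.1, 0], [0.244, 0.237, -0.291]],
  ],
)

```text
clock: 13.45
ee_pos: [0.5996, 0.2398, 0.2697]
eef_rot: [-0.588, 0.658, -0.443, 0.158]
wrist_force: [0.1, -0.1, -2.9]
width: 0.0475
gripper_force: 84.7
```

>>> jog_arm(
  moves=[
    [[0.15, -0.15, -0.25], [0.283, 0.244, -0.276]],
    [[0.15, -0.15, -0.25], [0.283, 0.244, -0.276]],
    [[0.15, -0.15, -0.25], [0.283, 0.244, -0.276]],
    [[0.15, -0.15, -0.25], [0.283, 0.244, -0.276]],
    [[0.15, -0.15, -0.25], [0.283, 0.244, -0.276]],
    [[0.15, -0.15, -0.25], [0.283, 0.244, -0.276]],
    [[0.15, -0.15, -0.25], [0.283, 0.244, -0.276]],
  ],
)

```text
clock: 14.03
ee_pos: [0.6297, 0.2105, 0.2209]
eef_rot: [0.576, -0.423, 0.697, -0.054]
wrist_force: [0.0, -1.2, -2.8]
width: 0.047
gripper_force: 84.7
```

```bash
python3 - <<'E'
from arm import *
P=np.load("P.npy",allow_pickle=True).item()
s=ctrl.state();q=s["joints"];print(s["ee_pos"],q.round(3),s["width"]);print(fk(q)[0]-s["ee_pos"])
p,R=put(P['yt'],lift=.08);qe,e=ik(p,R,[.3,.58,2.05,3.0,.53,1.5]);print('put',qe.round(3),e,p);print(delta(p,R))
E
```

```text
[0.6297408  0.21054244 0.22086645] [0.181 0.342 1.948 2.516 0.446 1.418] 0.0470029733223211
[-0.00806833 -0.00142681  0.00202713]
put [0.216 0.478 1.894 2.935 0.282 1.737] 1.2538151196122313e-15 [0.63660225 0.19040009 0.138     ]
(array([ 0.03430723, -0.10071179, -0.41433224]), array([ 0.30567664,  0.24101006, -0.27464461]))
```

>>> jog_arm(
  moves=[
    [[0.034, -0.1, -0.1], [0.306, 0.241, -0.275]],
    [[0.034, -0.1, -0.2], [0.306, 0.241, -0.275]],
    [[0.034, -0.1, -0.3], [0.306, 0.241, -0.275]],
    [[0.034, -0.1, -0.41], [0.306, 0.241, -0.275]],
    [[0.034, -0.1, -0.41], [0.306, 0.241, -0.275]],
    [[0.034, -0.1, -0.41], [0.306, 0.241, -0.275]],
    [[0.034, -0.1, -0.41], [0.306, 0.241, -0.275]],
    [[0.034, -0.1, -0.41], [0.306, 0.241, -0.275]],
  ],
)

```text
clock: 14.7
ee_pos: [0.6371, 0.1897, 0.1393]
eef_rot: [0.497, -0.125, 0.856, 0.068]
wrist_force: [0.4, -0.4, -3.3]
width: 0.0471
gripper_force: 84.7
```

```bash
python3 - <<'E'
from arm import *
P=np.load("P.npy",allow_pickle=True).item()
s=ctrl.state();q=s["joints"];print(s["ee_pos"],q.round(3),s["width"])
p,R=put(P['yt'],lift=.0);print(p,delta(p,R))
a=ctrl.read_camera("scene")[:,:,::-1][150:300,280:520]
cv2.imwrite("pics/s2.png",cv2.resize(a,None,fx=3,fy=3,interpolation=cv2.INTER_CUBIC))
E
```

```text
[0.63705461 0.1896772  0.13928935] [0.215 0.455 1.92  2.937 0.288 1.725] 0.04711713972036393
[0.63660225 0.19040009 0.058     ] (array([-0.00226183,  0.00361443, -0.40644677]), array([ 0.00398688,  0.00319847, -0.0021839 ]))
```

View pics/s2.png

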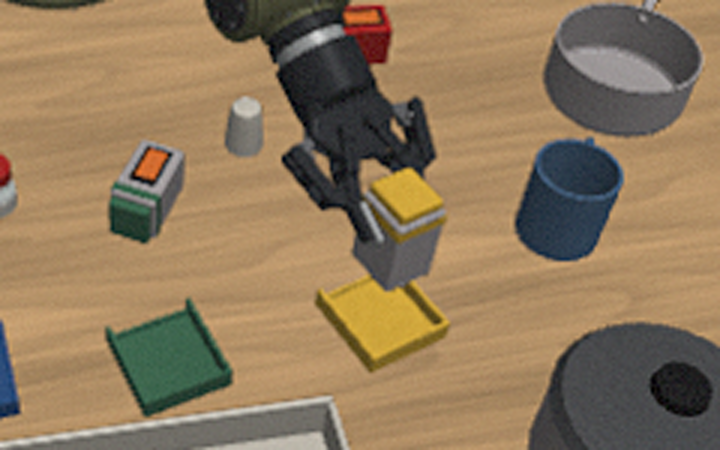

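The yellow tin hangs upright over its tray (crop about (405,240)), lid up. Lowering it gently.

>>> jog_arm(
  moves=[
    [[0, 0, -0.1], [0, 0, 0]],
    [[0, 0, -0.2], [0, 0, 0]],
    [[0, 0, -0.28], [0, 0, 0]],
    [[0, 0, -0.32], [0, 0, 0]],
    [[0, 0, -0.35], [0, 0, 0]],
    [[0, 0, -0.365], [0, 0, 0]],
    [[0, 0, -0.38], [0, 0, 0]],
    [[0, 0, -0.38], [0, 0, 0]],
  ],
)

```text
clock: 15.42
ee_pos: [0.637, 0.1894, 0.0635]
eef_rot: [0.496, -0.122, 0.857, 0.069]
wrist_force: [-0.7, 0.2, -2.7]
width: 0.0472
gripper_force: 84.8
```

>>> jog_arm(
  moves=[
    [[0, 0, -0.005], [0, 0, 0]],
    [[0, 0, -0.01], [0, 0, 0]],
    [[0, 0, -0.015], [0, 0, 0]],
    [[0, 0, -0.02], [0, 0, 0]],
    [[0, 0, -0.02], [0, 0, 0]],
  ],
)

```text
clock: 15.83
ee_pos: [0.6373, 0.1895, 0.06]
eef_rot: [0.496, -0.121, 0.857, 0.07]
wrist_force: [-2.1, -0.7, 1.8]
width: 0.0471
gripper_force: 85.4
```

>>> jog_arm(
  moves=[
    [[0, 0, -0.005], [0, 0, 0]],
    [[0, 0, -0.005], [0, 0, 0]],
    [[0, 0, -0.005], [0, 0, 0]],
  ],
)

```text
clock: 16.08
ee_pos: [0.6376, 0.1896, 0.06]
eef_rot: [0.497, -0.121, 0.856, 0.07]
wrist_force: [-5.5, -1.1, 10.8]
width: 0.047
gripper_force: 86.0
```

>>> jog_arm(
  moves=[
    [[0, 0, 0], [0, 0, 0]],
    [[0, 0, 0], [0, 0, 0]],
    [[0, 0, 0], [0, 0, 0]],
    [[0, 0, 0], [0, 0, 0]],
    [[0, 0, 0], [0, 0, 0]],
    [[0, 0, 0], [0, 0, 0]],
  ],
  grip=1,
)

```text
clock: 16.58
ee_pos: [0.6369, 0.1894, 0.0582]
eef_rot: [0.496, -0.121, 0.857, 0.069]
wrist_force: [0.6, 0.4, 0.1]
width: 0.0858
gripper_force: 0.0
```

```bash
python3 - <<'E'
from arm import *
P=np.load("P.npy",allow_pickle=True).item()
s=ctrl.state();q=s["joints"];R0=quat2R(s["eef_rot"]).as_matrix();print('retreat .1',-R0[:,2]*.1/.2)
p0=s["ee_pos"]-.12*R0[:,2]+[0,0,.06]
qr,e=ik(p0,R0,q);print(p0,qr.round(3),e)
for sg in(1,-1):
  p,R=pick(P['g'],sg=sg);q1,e=ik(p+[0,0,.17],R,[-.13,.69,1.6,.25,1.32,-1.2*sg+.3]);print(sg,q1.round(3),e,p)
  p,R=put(P['gt'],sg=sg,lift=.08);q2,e=ik(p,R,[-.14,.56,2,2.6,.6,1.86 if sg>0 else -1.28]);print('put',q2.round(3),e,p)
E
```

```text
retreat .1 [-0.4164875  -0.11960648  0.24946433]
[0.5369416  0.16066231 0.17809389] [0.196 0.209 2.156 2.877 0.28  1.782] 1.0147562765766083e-13
1 [-0.174  0.407  1.572  0.224  1.638 -1.151] 2.709562237955094e-09 [0.46640787 0.00587701 0.03      ]
put [-0.191  0.45   1.941  2.2    0.426  2.261] 2.3924847905910116e-14 [ 0.64020214 -0.00950406  0.138     ]
-1 [-0.174  0.407  1.572  0.224  1.638  1.991] 4.997427858280376e-11 [0.46640787 0.00587701 0.03      ]
put [-0.191  0.45   1.941  2.2    0.426 -0.881] 1.2698341088520257e-13 [ 0.64020214 -0.00950406  0.138     ]
```

>>> jog_arm(
  moves=[
    [[-0.1, -0.03, 0.06], [0, 0, 0]],
    [[-0.25, -0.072, 0.15], [0, 0, 0]],
    [[-0.4, -0.115, 0.24], [0, 0, 0]],
    [[-0.5, -0.144, 0.4], [0, 0, 0]],
    [[-0.5, -0.144, 0.6], [0, 0, 0]],
    [[-0.5, -0.144, 0.7], [0, 0, 0]],
    [[-0.5, -0.144, 0.7], [0, 0, 0]],
  ],
)

```text
clock: 17.17
ee_pos: [0.538, 0.1608, 0.2039]
eef_rot: [0.499, -0.121, 0.855, 0.07]
wrist_force: [0.3, 0.8, 0.0]
width: 0.0855
gripper_force: 0.0
```

```bash
python3 - <<'E'
from arm import *
P=np.load("P.npy",allow_pickle=True).item()
s=ctrl.state();q=s["joints"];print(s["ee_pos"],q.round(3))
p,R=pick(P['g'],sg=-1);q1,e=ik(p+[0,0,.2],R,[-.17,.4,1.57,.22,1.6,1.99]);print(q1.round(3),e)
way(q,q1,4)
E
```

```text
[0.53799209 0.16077586 0.20394119] [0.196 0.129 2.165 2.804 0.22  1.858]
[-0.174  0.373  1.545  0.225  1.698  2.004] 1.875824142561414e-09
[0.281 0.218 0.412] [-0.165 -0.267  0.304] | pos [0.586 0.203 0.288] ang 39.0
[-0.09   0.124  0.029] [-0.189 -0.115  0.352] | pos [0.568 0.227 0.294] ang 37.0
[-0.253 -0.325 -0.241] [-0.246  0.06   0.316] | pos [0.517 0.163 0.246] ang 36.0
[-0.255 -0.783 -0.081] [-0.309  0.2    0.194] | pos [0.466 0.006 0.23 ] ang 37.0
```

>>> jog_arm(
  moves=[
    [[0.28, 0.22, 0.41], [-0.165, -0.267, 0.304]],
    [[0.28, 0.22, 0.41], [-0.165, -0.267, 0.304]],
    [[0.28, 0.22, 0.41], [-0.165, -0.267, 0.304]],
    [[0.28, 0.22, 0.41], [-0.165, -0.267, 0.304]],
    [[0.28, 0.22, 0.41], [-0.165, -0.267, 0.304]],
    [[0.28, 0.22, 0.41], [-0.165, -0.267, 0.304]],
    [[0.28, 0.22, 0.41], [-0.165, -0.267, 0.304]],
  ],
)

```text
clock: 17.75
ee_pos: [0.593, 0.2038, 0.2789]
eef_rot: [0.611, -0.393, 0.686, 0.047]
wrist_force: [-0.2, -0.5, -0.6]
width: 0.0854
gripper_force: 0.0
```

>>> jog_arm(
  moves=[
    [[-0.09, 0.12, 0.03], [-0.189, -0.115, 0.352]],
    [[-0.09, 0.12, 0.03], [-0.189, -0.115, 0.352]],
    [[-0.09, 0.12, 0.03], [-0.189, -0.115, 0.352]],
    [[-0.09, 0.12, 0.03], [-0.189, -0.115, 0.352]],
    [[-0.09, 0.12, 0.03], [-0.189, -0.115, 0.352]],
    [[-0.09, 0.12, 0.03], [-0.189, -0.115, 0.352]],
    [[-0.09, 0.12, 0.03], [-0.189, -0.115, 0.352]],
  ],
)

```text
clock: 18.33
ee_pos: [0.5757, 0.2284, 0.2865]
eef_rot: [-0.57, 0.65, -0.497, -0.076]
wrist_force: [0.5, 0.2, 0.1]
width: 0.0856
gripper_force: 0.0
```

>>> jog_arm(
  moves=[
    [[-0.25, -0.33, -0.15], [-0.246, 0.06, 0.316]],
    [[-0.25, -0.33, -0.15], [-0.246, 0.06, 0.316]],
    [[-0.25, -0.33, -0.15], [-0.246, 0.06, 0.316]],
    [[-0.25, -0.33, -0.15], [-0.246, 0.06, 0.316]],
    [[-0.25, -0.33, -0.15], [-0.246, 0.06, 0.316]],
    [[-0.25, -0.33, -0.15], [-0.246, 0.06, 0.316]],
  ],
)

```text
clock: 18.83
ee_pos: [0.526, 0.1638, 0.2576]
eef_rot: [-0.376, 0.845, -0.352, -0.147]
wrist_force: [0.3, 0.7, 0.1]
width: 0.0856
gripper_force: 0.0
```

```bash
python3 - <<'E'
from arm import *
P=np.load("P.npy",allow_pickle=True).item()
s=ctrl.state();q=s["joints"];print(s["ee_pos"],q.round(3))
p,R=pick(P['g'],sg=-1);print(delta(p+[0,0,.2],R))
E
```

```text
[0.5259593  0.16379006 0.25762276] [-0.076  0.304  1.677  0.86   1.335  1.994]
(array([-0.29775713, -0.78956526, -0.13811381]), array([-0.30380319,  0.2047195 ,  0.19342491]))
```

>>> jog_arm(
  moves=[
    [[-0.3, -0.79, -0.14], [-0.304, 0.205, 0.193]],
    [[-0.3, -0.79, -0.14], [-0.304, 0.205, 0.193]],
    [[-0.3, -0.79, -0.14], [-0.304, 0.205, 0.193]],
    [[-0.3, -0.79, -0.14], [-0.304, 0.205, 0.193]],
    [[-0.3, -0.79, -0.14], [-0.304, 0.205, 0.193]],
    [[-0.3, -0.79, -0.14], [-0.304, 0.205, 0.193]],
    [[-0.3, -0.79, -0.14], [-0.304, 0.205, 0.193]],
    [[-0.3, -0.79, -0.14], [-0.304, 0.205, 0.193]],
  ],
)

```text
clock: 19.5
ee_pos: [0.4648, 0.0065, 0.2278]
eef_rot: [-0.083, 0.917, -0.302, -0.246]
wrist_force: [-0.3, -0.0, 0.1]
width: 0.0853
gripper_force: 0.0
```

```bash
python3 - <<'E'
from arm import *
P=np.load("P.npy",allow_pickle=True).item()
m=ctrl.camera_model("wrist");im=ctrl.read_camera("wrist")[:,:,::-1].copy()
s=ctrl.state();q=s["joints"];print(s["ee_pos"],q.round(3))
p,R=pick(P['g'],sg=-1);print(delta(p,R))
for B in(LY,LYL): draw(im,m,B,P['g'])
cv2.imwrite("pics/w3.png",im)
E
```

```text
[0.46472883 0.00603653 0.22797265] [-0.177  0.367  1.559  0.229  1.691  2.004]
(array([ 8.39521986e-03, -7.97620414e-04, -9.89863239e-01]), array([-2.34736388e-03,  9.60711456e-05,  2.97839767e-03]))
```

View pics/w3.png

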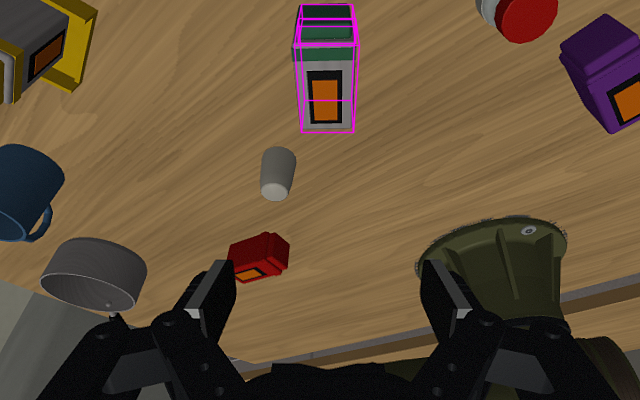

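>>> jog_arm(
  moves=[
    [[0.008, 0, -0.2], [0, 0, 0]],
    [[0.008, 0, -0.4], [0, 0, 0]],
    [[0.008, 0, -0.6], [0, 0, 0]],
    [[0.008, 0, -0.75], [0, 0, 0]],
    [[0.008, 0, -0.85], [0, 0, 0]],
    [[0.008, 0, -0.95], [0, 0, 0]],
    [[0.008, 0, -0.99], [0, 0, 0]],
    [[0.008, 0, -0.99], [0, 0, 0]],
  ],
)

```text
clock: 20.22
ee_pos: [0.4657, 0.0051, 0.0291]
eef_rot: [-0.081, 0.917, -0.303, -0.248]
wrist_force: [-0.4, 0.1, 0.1]
width: 0.0857
gripper_force: 0.0
```

>>> jog_arm(
  moves=[
    [[0, 0, 0], [0, 0, 0]],
    [[0, 0, 0], [0, 0, 0]],
    [[0, 0, 0], [0, 0, 0]],
    [[0, 0, 0], [0, 0, 0]],
    [[0, 0, 0], [0, 0, 0]],
    [[0, 0, 0], [0, 0, 0]],
    [[0, 0, 0], [0, 0, 0]],
    [[0, 0, 0], [0, 0, 0]],
  ],
  grip=0,
  grip_force=80,
)

```text
clock: 20.88
ee_pos: [0.4674, 0.0045, 0.0316]
eef_rot: [-0.081, 0.917, -0.303, -0.245]
wrist_force: [1.8, -1.4, 8.7]
width: 0.0472
gripper_force: 82.8
```

>>> jog_arm(
  moves=[
    [[0, 0, 0.1], [0, 0, 0]],
    [[0, 0, 0.3], [0, 0, 0]],
    [[0, 0, 0.5], [0, 0, 0]],
    [[0, 0, 0.7], [0, 0, 0]],
    [[0, 0, 0.9], [0, 0, 0]],
    [[0, 0, 1], [0, 0, 0]],
    [[0, 0, 1], [0, 0, 0]],
  ],
)

```text
clock: 21.47
ee_pos: [0.4676, 0.0045, 0.2352]
eef_rot: [-0.081, 0.918, -0.303, -0.242]
wrist_force: [0.5, -0.2, -0.6]
width: 0.0471
gripper_force: 82.5
```

```bash
python3 - <<'E'
from arm import *
P=np.load("P.npy",allow_pickle=True).item()
s=ctrl.state();q=s["joints"];print(s["ee_pos"],q.round(3),s["width"])
p,R=put(P['gt'],sg=-1,lift=.08);q2,e=ik(p,R,[-.14,.56,2,2.6,.6,-.9]);print(q2.round(3),e,p,delta(p,R));way(q,q2,4)
E
```

```text
[0.46762277 0.00446655 0.23515974] [-0.177  0.363  1.545  0.225  1.701  2.007] 0.04712784379979113
[-0.191  0.45   1.941  2.2    0.426 -0.881] 6.760285047326013e-15 [ 0.64020214 -0.00950406  0.138     ] (array([ 0.86289687, -0.06985304, -0.48579868]), array([-0.21980604, -0.99632452,  0.41875638]))
[ 0.308  0.424 -0.116] [ 0.324 -0.376  0.187] | pos [0.528 0.09  0.212] ang 48.0
[0.357 0.122 0.015] [ 0.092 -0.414  0.003] | pos [0.599 0.114 0.215] ang 38.0
[ 0.249 -0.226 -0.083] [-0.13  -0.283 -0.134] | pos [0.649 0.069 0.199] ang 30.0
[-0.043 -0.391 -0.303] [-0.254 -0.039 -0.146] | pos [ 0.64  -0.01   0.138] ang 27.0
```

>>> jog_arm(
  moves=[
    [[0.22, 0.1, 0.1], [0.324, -0.376, 0.187]],
    [[0.22, 0.1, 0.1], [0.324, -0.376, 0.187]],
    [[0.22, 0.1, 0.1], [0.324, -0.376, 0.187]],
    [[0.22, 0.1, 0.1], [0.324, -0.376, 0.187]],
    [[0.22, 0.1, 0.1], [0.324, -0.376, 0.187]],
    [[0.22, 0.1, 0.1], [0.324, -0.376, 0.187]],
    [[0.22, 0.1, 0.1], [0.324, -0.376, 0.187]],
    [[0.22, 0.1, 0.1], [0.324, -0.376, 0.187]],
  ],
)

```text
clock: 22.13
ee_pos: [0.5097, 0.024, 0.2489]
eef_rot: [-0.353, 0.932, -0.062, -0.049]
wrist_force: [-0.2, 0.1, -1.7]
width: 0.0472
gripper_force: 83.0
```

>>> jog_arm(
  moves=[
    [[0.25, 0.05, 0], [0.092, -0.414, 0.003]],
    [[0.25, 0.05, 0], [0.092, -0.414, 0.003]],
    [[0.25, 0.05, 0], [0.092, -0.414, 0.003]],
    [[0.25, 0.05, 0], [0.092, -0.414, 0.003]],
    [[0.25, 0.05, 0], [0.092, -0.414, 0.003]],
    [[0.25, 0.05, 0], [0.092, -0.414, 0.003]],
    [[0.25, 0.05, 0], [0.092, -0.414, 0.003]],
  ],
)

```text
clock: 22.72
ee_pos: [0.5597, 0.0348, 0.2491]
eef_rot: [-0.419, 0.872, 0.058, 0.245]
wrist_force: [-0.2, -0.2, -1.6]
width: 0.0475
gripper_force: 83.0
```

>>> jog_arm(
  moves=[
    [[0.25, -0.07, -0.15], [-0.13, -0.283, -0.134]],
    [[0.25, -0.07, -0.15], [-0.13, -0.283, -0.134]],
    [[0.25, -0.07, -0.15], [-0.13, -0.283, -0.134]],
    [[0.25, -0.07, -0.15], [-0.13, -0.283, -0.134]],
    [[0.25, -0.07, -0.15], [-0.13, -0.283, -0.134]],
    [[0.25, -0.07, -0.15], [-0.13, -0.283, -0.134]],
  ],
)

```text
clock: 23.22
ee_pos: [0.6101, 0.0218, 0.2197]
eef_rot: [-0.278, 0.836, 0.083, 0.466]
wrist_force: [0.2, -0.1, -2.2]
width: 0.0477
gripper_force: 83.2
```

```bash
python3 - <<'E'
from arm import *
P=np.load("P.npy",allow_pickle=True).item()
s=ctrl.state();q=s["joints"];print(s["ee_pos"],q.round(3),s["width"])
p,R=put(P['gt'],sg=-1,lift=.08);print(p,delta(p,R))
E
```

```text
[0.61005478 0.02180981 0.21969117] [-0.303  0.314  1.933  1.592  0.827 -0.106] 0.04765003963396552
[ 0.64020214 -0.00950406  0.138     ] (array([ 0.15073684, -0.15656935, -0.40845586]), array([-0.25221987, -0.0448056 , -0.14360795]))
```

>>> jog_arm(
  moves=[
    [[0.15, -0.157, -0.1], [-0.252, -0.045, -0.144]],
    [[0.15, -0.157, -0.2], [-0.252, -0.045, -0.144]],
    [[0.15, -0.157, -0.3], [-0.252, -0.045, -0.144]],
    [[0.15, -0.157, -0.41], [-0.252, -0.045, -0.144]],
    [[0.15, -0.157, -0.41], [-0.252, -0.045, -0.144]],
    [[0.15, -0.157, -0.41], [-0.252, -0.045, -0.144]],
    [[0.15, -0.157, -0.41], [-0.252, -0.045, -0.144]],
    [[0.15, -0.157, -0.41], [-0.252, -0.045, -0.144]],
  ],
)

```text
clock: 23.88
ee_pos: [0.6414, -0.0107, 0.1396]
eef_rot: [-0.052, 0.86, 0.089, 0.499]
wrist_force: [-0.4, -0.3, -1.7]
width: 0.047
gripper_force: 83.3
```

```bash
python3 - <<'E'
from arm import *
P=np.load("P.npy",allow_pickle=True).item()
s=ctrl.state();q=s["joints"];print(s["ee_pos"],q.round(3),s["width"])
p,R=put(P['gt'],sg=-1,lift=.0);print(p,delta(p,R))
a=ctrl.read_camera("scene")[:,:,::-1][150:300,240:480]
cv2.imwrite("pics/s3.png",cv2.resize(a,None,fx=3,fy=3,interpolation=cv2.INTER_CUBIC))
E
```

```text
[ 0.64143109 -0.01065046  0.1396094 ] [-0.194  0.428  1.964  2.203  0.433 -0.884] 0.04703185357701515
[ 0.64020214 -0.00950406  0.058     ] (array([-0.00614473,  0.00573198, -0.408047  ]), array([-0.00136876,  0.00272011, -0.0003444 ]))
```

View pics/s3.png

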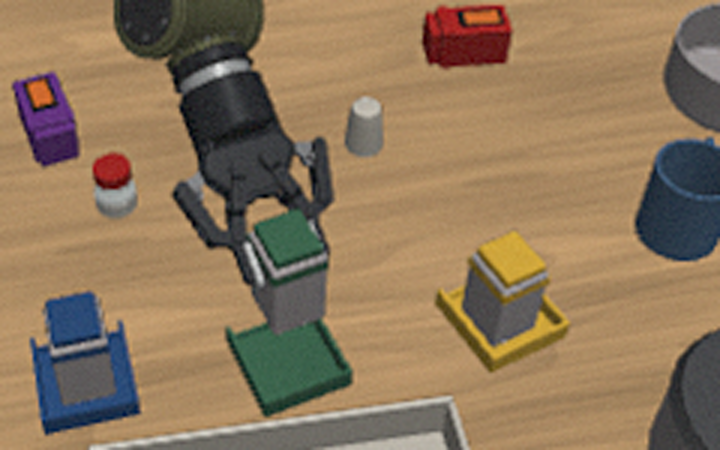

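The green tin hangs upright above its tray (crop (290,270)); blue (80,340) and yellow (505,300) stand well in theirs. Lowering green.

>>> jog_arm(
  moves=[
    [[-0.005, 0.005, -0.1], [0, 0, 0]],
    [[-0.005, 0.005, -0.2], [0, 0, 0]],
    [[-0.005, 0.005, -0.28], [0, 0, 0]],
    [[-0.005, 0.005, -0.32], [0, 0, 0]],
    [[-0.005, 0.005, -0.35], [0, 0, 0]],
    [[-0.005, 0.005, -0.365], [0, 0, 0]],
    [[-0.005, 0.005, -0.38], [0, 0, 0]],
    [[-0.005, 0.005, -0.38], [0, 0, 0]],
  ],
)

```text
clock: 24.6
ee_pos: [0.6397, -0.0099, 0.0627]
eef_rot: [-0.051, 0.861, 0.089, 0.499]
wrist_force: [0.0, -0.4, -1.8]
width: 0.0469
gripper_force: 83.3
```

>>> jog_arm(
  moves=[
    [[0, 0, -0.005], [0, 0, 0]],
    [[0, 0, -0.01], [0, 0, 0]],
    [[0, 0, -0.015], [0, 0, 0]],
    [[0, 0, -0.02], [0, 0, 0]],
    [[0, 0, -0.02], [0, 0, 0]],
  ],
)

```text
clock: 25.02
ee_pos: [0.6396, -0.0098, 0.0584]
eef_rot: [-0.051, 0.861, 0.089, 0.499]
wrist_force: [0.5, 0.3, -0.9]
width: 0.0471
gripper_force: 83.5
```

>>> jog_arm(
  moves=[
    [[0, 0, -0.005], [0, 0, 0]],
    [[0, 0, -0.01], [0, 0, 0]],
    [[0, 0, -0.01], [0, 0, 0]],
    [[0, 0, -0.01], [0, 0, 0]],
  ],
)

```text
clock: 25.35
ee_pos: [0.6404, -0.0098, 0.0584]
eef_rot: [-0.051, 0.86, 0.089, 0.5]
wrist_force: [-7.6, -0.1, 14.9]
width: 0.0472
gripper_force: 85.5
```

Contact (15 N). Release and retreat along the tool axis: (-0.43, -0.09, 0.25) per 0.1 m.

>>> jog_arm(
  moves=[
    [[0, 0, 0], [0, 0, 0]],
    [[0, 0, 0], [0, 0, 0]],
    [[0, 0, 0], [0, 0, 0]],
    [[0, 0, 0], [0, 0, 0]],
    [[0, 0, 0], [0, 0, 0]],
    [[0, 0, 0], [0, 0, 0]],
  ],
  grip=1,
)

```text
clock: 25.85
ee_pos: [0.6394, -0.0098, 0.0561]
eef_rot: [-0.051, 0.861, 0.089, 0.498]
wrist_force: [-0.5, 0.1, 0.5]
width: 0.0856
gripper_force: 0.0
```

>>> jog_arm(
  moves=[
    [[-0.08, -0.017, 0.05], [0, 0, 0]],
    [[-0.2, -0.042, 0.12], [0, 0, 0]],
    [[-0.35, -0.073, 0.2], [0, 0, 0]],
    [[-0.5, -0.1, 0.3], [0, 0, 0]],
    [[-0.5, -0.1, 0.5], [0, 0, 0]],
    [[-0.5, -0.1, 0.7], [0, 0, 0]],
    [[-0.5, -0.1, 0.7], [0, 0, 0]],
  ],
)

```text
clock: 26.43
ee_pos: [0.5403, -0.0305, 0.2016]
eef_rot: [-0.049, 0.859, 0.089, 0.501]
wrist_force: [0.2, 0.7, 1.5]
width: 0.0858
gripper_force: 0.0
```

```bash
python3 - <<'E'
from arm import *
P=np.load("P.npy",allow_pickle=True).item()
a=cv2.resize(ctrl.read_camera("scene")[:,:,::-1][215:300,240:440],None,fx=4,fy=4,interpolation=cv2.INTER_CUBIC)
m=ctrl.camera_model("scene")
for k in'ygb':
    t=P[k+'t'].copy()
    for B in(UP,UPL): draw(a,m,B+[0,0,.004],t,s=4,o=(240,215))
b=cv2.resize(ctrl.read_camera("top")[:,:,::-1][110:170,240:440],None,fx=4,fy=4,interpolation=cv2.INTER_CUBIC)
m=ctrl.camera_model("top")
for k in'ygb':
    for B in(UP,UPL): draw(b,m,B+[0,0,.004],P[k+'t'],s=4,o=(240,110))
cv2.imwrite("pics/f.png",np.vstack([a,b]));print(ctrl.state()["clock"])
E
```

```text
26.5333
```

View pics/f.png

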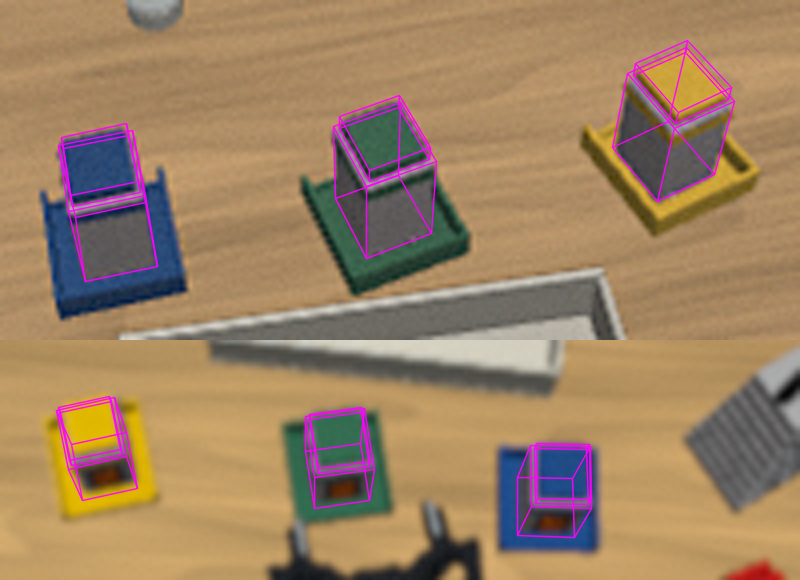

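All three tins stand upright in their trays, matching the ideal overlay within about 4 mm. Their windows, in the top-view half at (105,475), (342,487) and (550,522), face the low front. Handing in.

```bash
python3 -c "
from rig import ctrl
print(ctrl.sign_off())"
```

```text
the job is handed in; nothing more can be done
None
```

The yellow, green and blue tins each stand upright in the tray of their own colour with the window to the low front, and I handed the job in at about 26.5 s; `sign_off()` returned no verdict, so whether it passed is not confirmed.

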